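# Load the press's sloping feed rail with two pipe saddles

### The arm

A 6-joint arm with a two-finger parallel gripper is mounted at the origin on the work surface. World frame = base frame: x ahead of the robot, y to its left, z up, the work surface at z = 0. Lengths are in m, angles in rad, forces in N, time in s.
With the tool pointing down it reaches from about 0.425 to 0.95 m from the base axis. Payload 14.7 kg.
Tool frame: the origin (TCP) lies midway between the tips of the shut fingers; the grasp point (between the pads) lies 19 mm behind it (r.hold_point_z is the distance from the TCP to the grasp point, in m); z points along the fingers, y is the line along which they close (so a half turn about z gives the same grasp; the last joint's range is limited). The gripper opens to 85 mm and grips with 20 to 120 N. Pads are 22 mm wide; open, the fingers measure 114 mm over their backs; the gripper's body (76 mm by 85 mm) begins 54 mm behind the grasp point. The pads swing forward as they close: fully open they stand 13 mm farther back than shut.
Start: joints at [1.273, 0.48, 1.596, -0, 1.065, -0.047], TCP at [0.161, 0.63, 0.231] pointing down, gripper open.
Joint ranges: [-2.75, 2.75], [-0.82, 2.05], [0.23, 2.67], [-1.56, 4.7], [0.09, 2.69], [-2.92, 2.92]. Speed limits (rad/s): [1.89, 1.89, 2.39, 3.01, 3.01, 3.01].

### API

Orientations are given as a unit quaternion [w, x, y, z].
In Python, from workcell import r, vision gives the robot as it stands.
- The arm moves only by the shell command python3 -m handwheel 'ROWS' [FORCE]. ROWS is JSON, a list of rows, each a list of 7 numbers: the shift along the world's x, y, z each as a share of 0.5 m, from -1 to 1, then the turn, a rotation vector about the world's x, y, z each as a share of 45 degrees, from -1 to 1, then the opening, from 0 (shut) to 1 (fully open). In form: [[x, y, z, rx, ry, rz, fingers], ...]. A call has exactly 10 rows; each row is the pose to reach, as a shift and turn from the pose commanded when the call began; what a row does not reach only later rows make up. A row lasts 1/10 s, in which the tool goes at most 50 mm and 8.59 degrees, less where a joint would pass 70% of its speed; a pose out of reach is approached as far as the arm can. A call with a number of a shift or a turn outside -1 to 1 is refused whole. A call with a gripper value outside its range is refused whole. The fingers move at their own pace and stop on an object; FORCE is the grip in N (left out, the last holds). Time passes only in rows, so rows that repeat a pose let the fingers close, or fill a call up. It gives the time, the measured TCP pose, the force, the opening and the grip force at its end, in the units of the state.
- r.observe(): the state, without advancing time (a new reading comes with each control period).
- vision.read_camera(name): name is "scene" or "side" or "wrist"; returns a dict with "color" (420x560x3 uint8, red, green, blue), "intrinsics" (3x3 intrinsics, pixels), "R" (3x3) and "t" (3): a world point X has camera coordinates R X + t. Camera axes: x right, y down, z forward; pixel columns grow to the right and rows downward; lengths in m; the calibration is good to about 2 mm. A picture is of the moment at which its call begins. There is no depth.
- r.sign_off(): hands the job in; it is judged then, once.
The state is a dict: "clock": time; "q": joint angles; "joint_vel": joint speeds; "joint_efforts": joint torques, N m; "ee_pos": TCP position; "eef_rot": TCP orientation; "wrist_force": force on the tool from outside, world axes, zero at the start; "wrist_torque": the same for the moment, N m; "gripper_width": finger opening in m; "grasp_force": force on a finger pad.
Only numpy, scipy, OpenCV 4.12 (cv2) and the standard library are available. Lean on these libraries where they do the work, as an engineer would, in place of code of your own. Each camera call takes 0.05 s, during which the arm holds its last target. There are 200 camera calls.

### The job

Load the sloping feed rail: set the two spigot saddles astride it with their spigot ends downhill, and slide them down so that the long one rests against the stop (its front under the clear guard) and the short one close up behind it, both fully down on the rail. The stop is only lightly clamped, so feel for it gently and do not shift it; leave the plain saddle, the bottle and the tin where they stand.

Things in the scene. Friction and masses are not known exactly. Their poses are not given: they have to be found in the camera images.
- saddle_long: Black plastic inverted U on two legs, 64 long (x), 44 wide, 42 mm high. Channel along x: 24 wide, 26 mm deep from below; legs 10, roof 16 mm thick. A solid round spigot, 26 mm across, 26 mm high (z 42 to 68 mm), stands on the roof at x = +12 mm, 20 mm from the +x (spigot) end. About 0.1 kg. Origin: centre of the legs' underside; z up.
- saddle_short: Short spigot saddle: same plastic, section and spigot as the long one, but 46 mm long; spigot axis at x = +3 mm, 20 mm from its +x (spigot) end. About 0.07 kg. Origin: centre of the legs' underside; z up.
- saddle_plain: Plain saddle, the same section, 54 mm long, 42 mm high, without spigot. Bystander: leave it. Origin: centre of its underside.
- saddle_long_front (a point): On the long saddle: middle of its spigot end (x = +32 mm), at the height of the channel's roof (26 mm above the leg bottoms); axes as the saddle's.
- saddle_long_back (a point): On the long saddle: middle of the other end (x = -32 mm), same height; axes as the saddle's.
- saddle_short_front (a point): On the short saddle: middle of its spigot end (x = +23 mm), 26 mm above the leg bottoms; axes as the saddle's.
- saddle_short_back (a point): On the short saddle: middle of the other end (x = -23 mm), same height; axes as the saddle's.
- rail: Aluminium feed rail fixed to the table: bar 16 wide, 40 deep, 280 mm long along its 15 degree slope, on two posts and a dark 280 x 90 x 12 mm base. Origin on the table below the bar's middle; +x is the horizontal downhill direction, z up. The bar's flat top is 110 mm above the origin, 146 mm at its uphill and 74 mm at its downhill end.
- stop_face (a point): Middle of the stop's uphill face, level with the rail's top, 68 to 118 mm downhill of the bar's middle along the slope. x points downhill along the slope, y across, z square to the rail's top. The stop is an aluminium block 44 mm wide, 51 mm tall above the rail; it shifts if pushed with more than about 20 N.
- guard_edge (a point): Middle of the uphill edge of the clear guard plate that the stop carries, on its underside: 38 mm uphill of the stop face and 48 mm above the rail's top. The plate is 50 mm wide, 4 mm thick. A seated saddle passes beneath it, fingers do not. Axes as the stop face's.
- bottle: Bystander: upright white plastic bottle, 52 mm in diameter, 100 mm tall. Origin: centre of its base.
- tin: Bystander: upright metal tin, 50 mm in diameter, 70 mm tall. Origin: centre of its base.
Mind the look-alikes: they are no part of the job. Leave any purple look-alike of the saddle_short alone.

How it is judged:
At the end, for the whole second after the job is handed in: Both astride the rail, spigot ends downhill, at rest: long one's front within 5 mm of the stop, short one's front within 5 mm of the long one's back; each end within 4 mm (backs 5 mm) of fully down on the rail, flat to 0.1 rad, in line to 0.17 rad (x of saddle_long_front in the frame of stop_face between -0.005 and 0.004 m and y of saddle_long_front in the frame of stop_face between -0.008 and 0.008 m and z of saddle_long_front in the frame of stop_face between -0.004 and 0.004 m and x of saddle_short_front in the frame of saddle_long_back between -0.005 and 0.004 m and y of saddle_short_front in the frame of saddle_long_back between -0.012 and 0.012 m and z of saddle_short_front in the frame of stop_face between -0.004 and 0.004 m and angle between the x axis of each of saddle_long, saddle_short and the x axis of stop_face, either way round below 0.17 rad and angle between the z axis of each of saddle_long, saddle_short and the z axis of stop_face, either way round below 0.1 rad and linear speed of each of saddle_long, saddle_short below 0.01 m/s and z of saddle_long_back in the frame of stop_face between -0.005 and 0.005 m and z of saddle_short_back in the frame of stop_face between -0.005 and 0.005 m); the robot touches nothing.
It fails at once if the stop is shifted by more than 6 mm (distance of stop_face from where it was at the start of the episode above 0.006 m).
It fails at once if the plain saddle is moved by more than 15 mm (distance of saddle_plain from where it was at the start of the episode above 0.015 m).
It fails at once if the bottle is moved by more than 15 mm (distance of bottle from where it was at the start of the episode above 0.015 m).
It fails at once if the tin is moved by more than 15 mm (distance of tin from where it was at the start of the episode above 0.015 m).
It also fails if it takes over 67 s, if anything falls off the work surface, if the arm or the gripper's body presses on something with over 40 N, if the wrist force passes 120 N, or if a joint passes its speed limit or range.

## Working session

There is one attempt and no reset: what is moved stays moved. The work goes in short steps, Python scripts to look and compute and a shell command to move; the robot and the scene stay as the last step left them, time stands still between calls to the robot, and variables do not carry over. Pictures are saved under pics/ and viewed, at most 10 in all, crops included, and the job is handed in when it is done.

```bash
mkdir -p pics; ls
python3 - <<'E'
from workcell import r, vision
import cv2, json, numpy as np
for n in ["scene","side"]:
    c=vision.read_camera(n); cv2.imwrite(f"pics/{n}0.png",c["color"][:,:,::-1])
    np.savez(f"pics/{n}0.npz",K=c["intrinsics"],R=c["R"],t=c["t"])
    print(n,np.round(c["intrinsics"],1).tolist(),np.round(-np.array(c["R"]).T@c["t"],3), np.round(c["R"],2).tolist())
print(r.observe())
E
```

```text
pics
scene [[442.4, 0.0, 279.7], [0.0, 442.4, 217.6], [0.0, 0.0, 1.0]] [1.046 0.634 0.83 ] [[-0.83, 0.56, -0.0], [0.36, 0.53, -0.77], [-0.43, -0.63, -0.64]]
side [[513.1, 0.0, 283.9], [0.0, 513.1, 201.5], [0.0, 0.0, 1.0]] [ 0.399 -0.925  0.735] [[0.98, -0.18, 0.02], [-0.09, -0.57, -0.82], [0.16, 0.8, -0.58]]
{'clock': 0.1, 'q': array([ 1.27338759e+00,  4.80780682e-01,  1.59681593e+00, -2.27695495e-05,
        1.06509096e+00, -4.66158745e-02]), 'joint_vel': array([-1.36940806e-04, -1.28459308e-03, -1.09535276e-03, -6.14642646e-05,
        1.53726539e-04,  2.59061613e-04]), 'joint_efforts': array([ 1.08906810e-03, -9.52253723e+01, -4.31041396e+01,  3.34162632e-04,
        5.19114008e-03,  2.19232930e-05]), 'ee_pos': array([0.16119995, 0.62931132, 0.23072717]), 'eef_rot': array([-8.38964136e-05,  1.25062566e-01,  9.92148706e-01, -5.41085440e-04]), 'wrist_force': array([ 0.80341874, -0.45373065,  0.12166917]), 'wrist_torque': array([-0.07183086, -0.00519612,  0.01703765]), 'grasp_force': 0.0, 'gripper_width': 0.08535086479357762}
```

View pics/scene0.png

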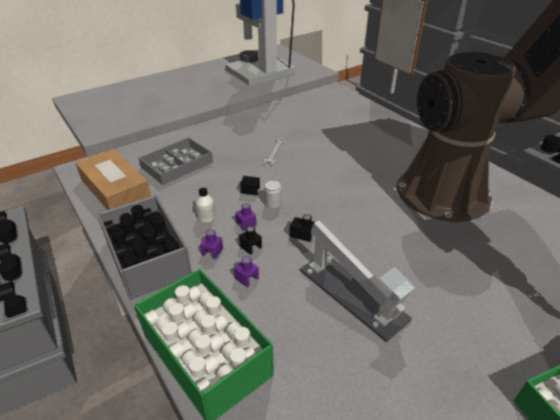

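View pics/side0.png

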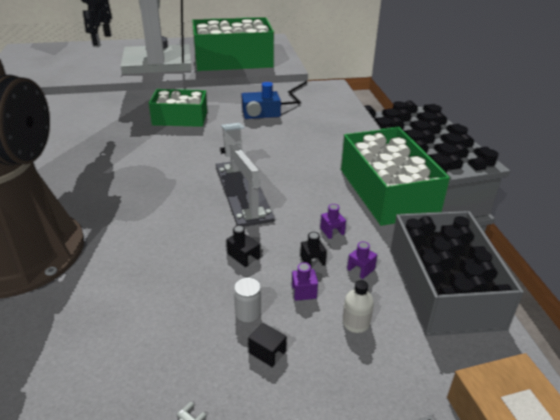

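Scene: black spigot saddles at (303,228) and (251,240). The plain saddle is at (250,185), tin (273,194), bottle (205,206), and purple look-alikes at (246,217), (211,245) and (247,271). The rail runs from (318,235) down to the stop and guard at (395,290).
Side: black spigot saddles at (242,245) and (313,250), plain (267,344), purples (333,221), (304,283) and (362,260). A close crop should tell long from short.

Run:
```python
import cv2,numpy as np
a=cv2.imread("pics/scene0.png")[175:335,225:415]; b=cv2.imread("pics/side0.png")[115:275,205:345]
f=lambda i,s:cv2.convertScaleAbs(cv2.resize(i,None,fx=s,fy=s,interpolation=cv2.INTER_CUBIC),alpha=1.5,beta=15)
a=cv2.imread("pics/scene0.png")[205:335,230:415]; a=f(a,4)[:,:740]
cv2.imwrite("pics/crop_scene.png",a); b=f(b,3.75); cv2.imwrite("pics/crop_side.png",b); print(a.shape,b.shape)
```

```text
(520, 740, 3) (600, 525, 3)
```

View pics/crop_scene.png

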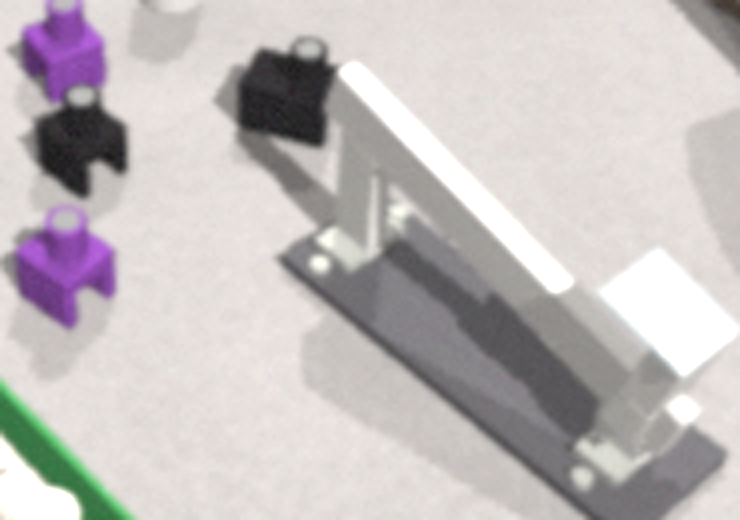

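View pics/crop_side.png

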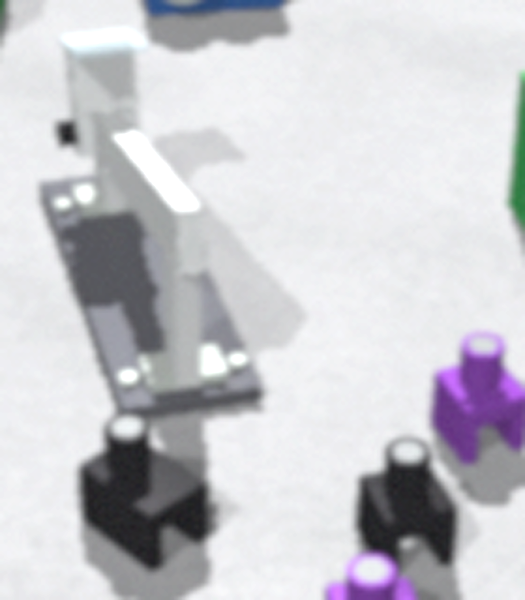

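```bash
cat > h.py <<'E'
import numpy as np
from scipy.optimize import least_squares
def cam(n):
    d=np.load(f"pics/{n}.npz"); return d["K"],d["R"],d["t"]
def proj(C,X):
    K,R,t=C; c=np.atleast_2d(X)@R.T+t; p=c@K.T; return p[:,:2]/p[:,2:]
def tri(obs):  # [(C,(u,v))]
    f=lambda X:np.concatenate([(proj(C,X)[0]-p) for C,p in obs]); s=least_squares(f,[.4,.2,.05]); return s.x,np.abs(s.fun).max()
def plane(C,p,z):
    K,R,t=C; d=R.T@np.linalg.inv(K)@[p[0],p[1],1]; o=-R.T@t; return o+d*(z-o[2])/d[2]
Rz=lambda a:np.array([[np.cos(a),-np.sin(a),0],[np.sin(a),np.cos(a),0],[0,0,1]])
A=np.radians(15)
U=np.array([np.cos(A),0,-np.sin(A)]); N=np.array([np.sin(A),0,np.cos(A)])  # rail local: downhill, normal
def railpt(s,y,h): return np.array([0,0,.110])+s*U+[0,y,0]+h*N
E
python3 - <<'E'
from h import *
S,D=cam("scene0"),cam("side0")
fs=lambda u,v:np.array([230+u/4-.4,205+v/4-.4]); fd=lambda u,v:np.array([205+u/3.75-.4,115+v/3.75-.4])
for n,a,b in [("long spigot z.068",fs(311,45),fd(127,429)),("short",fs(83,96),fd(408,453))]:
    x,e=tri([(S,a),(D,b)]); print(n,x.round(4),e.round(2),plane(S,a,.068).round(4),plane(D,b,.068).round(4))
print("long roof side A,B,C",[plane(D,fd(*p),.042).round(3) for p in [(83,472),(153,517),(208,487)]],"scene",[plane(S,fs(*p),.042).round(3) for p in [(243,85),(325,108),(262,50)]])
print("short side",[plane(D,fd(*p),.042).round(3) for p in [(362,480),(385,522),(456,512)]],"scene",[plane(S,fs(*p),.042).round(3) for p in [(40,118),(85,152),(126,135)]])
obs=[(S,fs(345,64),railpt(-.14,-.008,0),'y'),(S,fs(340,95),None,0)]
def f(p,s=0):
    T=lambda L:Rz(p[2])@L+[p[0],p[1],0]
    o=[]
    for C,m,L in OB: o.append(proj(C,T(L))[0]-m)
    for C,m,i in GB: o.append(proj(C,T(railpt(p[3]-.038,i*.025,.052)))[0]-m)
    return np.concatenate(o)
b=lambda i,j:np.array([i*.14,j*.045,.012])
# sign of y: looking downhill, y to left
OB=[(S,fs(280,258),b(-1,-1)),(S,fs(725,452),b(1,1)),(D,fd(40,185),b(1,-1)),(D,fd(262,390),b(-1,1)),(D,fd(120,409),b(-1,-1)),
 (D,fd(172,212),railpt(-.14,-.008,0)),(D,fd(200,208),railpt(-.14,.008,0))]
GB=[(S,fs(598,293),-1),(S,fs(660,249),1)]
import itertools
OB0,GB0=OB,GB
for sg in (1,-1):
    OB=[(C,m,L*[1,sg,1]) for C,m,L in OB0]; GB=[(C,m,sg*i) for C,m,i in GB0]
    for y0 in (0,1.6,3.1,-1.6):
        s=least_squares(f,[.4,.1,y0,.09]); print(sg,s.x.round(4),s.cost.round(1)) 
        if s.cost<30: print(s.fun.round(1))
for n,p,z,q in [("tin",(273,185),.07,(247,286)),("bottle",(204,193),.1,(361,288))]: print(n,plane(S,p,z).round(3),plane(D,q,z).round(3))
print("plain",plane(S,(250,181),.042),plane(D,(267,338),.042),"purple",[plane(S,p,.068).round(3) for p in [(246,207),(211,234),(247,259)]])
from workcell import vision; import cv2
c=vision.read_camera("wrist"); cv2.imwrite("pics/w0.png",c["color"][:,:,::-1]); print(-c["R"].T@c["t"],c["R"].round(2).tolist(),c["intrinsics"])
E
```

```text
long spigot z.068 [ 0.4721 -0.0831  0.0675] 0.17 [ 0.472  -0.0826  0.068 ] [ 0.4723 -0.084   0.068 ]
short [ 0.6234 -0.1272  0.0659] 0.33 [ 0.6254 -0.1253  0.068 ] [ 0.6222 -0.1293  0.068 ]
long roof side A,B,C [array([ 0.447, -0.086,  0.042]), array([ 0.481, -0.13 ,  0.042]), array([ 0.514, -0.11 ,  0.042])] scene [array([ 0.516, -0.099,  0.042]), array([ 0.484, -0.049,  0.042]), array([ 0.484, -0.122,  0.042])]
short side [array([ 0.6  , -0.118,  0.042]), array([ 0.605, -0.154,  0.042]), array([ 0.645, -0.153,  0.042])] scene [array([ 0.646, -0.149,  0.042]), array([ 0.639, -0.103,  0.042]), array([ 0.608, -0.102,  0.042])]
1 [0.4947 0.1503 1.8011 0.1018] 1882.8
1 [0.4947 0.1503 1.8011 0.1018] 1882.8
1 [0.4947 0.1503 1.8011 0.1018] 1882.8
1 [ 0.4947  0.1503 -4.4821  0.1018] 1882.8
-1 [0.499  0.1475 1.8354 0.1049] 1086.6
-1 [0.499  0.1475 1.8354 0.1049] 1086.6
-1 [0.499  0.1475 1.8354 0.1049] 1086.6
-1 [ 0.499   0.1475 -4.4478  0.1049] 1086.6
tin [ 0.471 -0.251  0.07 ] [ 0.469 -0.255  0.07 ]
bottle [ 0.671 -0.292  0.1  ] [ 0.66  -0.322  0.1  ]
plain [ 0.49673111 -0.3409566   0.042     ] [ 0.48993464 -0.35499195  0.042     ] purple [array([ 0.588, -0.209,  0.068]), array([ 0.72 , -0.165,  0.068]), array([ 0.69 , -0.035,  0.068])]
[0.09897313 0.6452282  0.37435585] [[0.25, 0.97, -0.0], [0.94, -0.24, 0.26], [0.25, -0.06, -0.97]] [[292.80639069   0.         280.59148872]
 [  0.         292.80639069 206.71782023]
 [  0.           0.           1.        ]]
```

```bash
cat > rail.py <<'E'
from h import *
S,D=cam("scene0"),cam("side0")
fs=lambda u,v:np.array([230+u/4-.4,205+v/4-.4]); fd=lambda u,v:np.array([205+u/3.75-.4,115+v/3.75-.4])
b=lambda i,j:np.array([i*.14,j*.045,.012])
OB=[(S,fs(280,258),b(-1,-1)),(S,fs(725,452),b(1,1)),(D,fd(40,185),b(1,1)),(D,fd(262,390),b(-1,-1)),(D,fd(120,409),b(-1,1)),
 (D,fd(172,212),railpt(-.14,.008,0)),(D,fd(200,208),railpt(-.14,-.008,0))]
GB=[(S,fs(598,293),-1),(S,fs(660,249),1)]
def f(p):
    T=lambda L:Rz(p[2])@L+[p[0],p[1],0]
    return np.concatenate([proj(C,T(L))[0]-m for C,m,L in OB]+[proj(C,T(railpt(p[3]-.038,i*.025,.052)))[0]-m for C,m,i in GB])
s=least_squares(f,[.4,.1,1.8,.09],loss="soft_l1"); print(s.x.round(4),s.cost.round(1),f(s.x).round(1))
E
python3 rail.py
python3 - <<'E'
# silhouette fits of the saddles in both views
from h import *
import cv2
from scipy.optimize import minimize
S,D=cam("scene0"),cam("side0"); I=[cv2.imread("pics/scene0.png"),cv2.imread("pics/side0.png")]
M=[(i.max(2)<75).astype(np.uint8) for i in I]
def prism(L,sp):
    P=[]
    bx=lambda y0,y1,z0,z1:np.array([[x,y,z] for x in(-L/2,L/2) for y in(y0,y1) for z in(z0,z1)])
    P+= [bx(-.022,-.012,0,.042),bx(.012,.022,0,.042),bx(-.022,.022,.026,.042)]
    if sp is not None:
        a=np.linspace(0,2*np.pi,24); P.append(np.array([[sp+.013*np.cos(t),.013*np.sin(t),z] for t in a for z in(.042,.068)]))
    return P
def sil(C,P,p,box):
    x0,y0,x1,y1=box; k=8; im=np.zeros(((y1-y0)*k,(x1-x0)*k),np.uint8)
    for Q in P:
        q=(proj(C,Q@Rz(p[2]).T+[p[0],p[1],0])-[x0-.5,y0-.5])*k
        cv2.fillConvexPoly(im,cv2.convexHull(q.astype(np.float32)).astype(np.int32),1)
    return cv2.resize(im.astype(np.float32),None,fx=1/k,fy=1/k,interpolation=cv2.INTER_AREA)
def cost(p,P,boxes):
    c=0
    for C,g,(x0,y0,x1,y1) in zip((S,D),G,boxes): c+=np.abs(sil(C,P,p[:3],(x0,y0,x1,y1))-g[y0:y1,x0:x1]).sum()
    return c
G=[np.clip((120-i.max(2).astype(np.float32))/80,0,1) for i in I]
for n,P,boxes,st in [("long",prism(.064,.012),[(285,208,314,246),(220,222,266,270)],[(.48,-.09,2.1)]),
   ("short",prism(.046,.003),[(235,222,266,256),(298,230,330,266)],[(.624,-.13,1.4),(.624,-.13,-1.74),(.624,-.13,1.8),(.624,-.13,-1.3)])]:
    for s0 in st:
        simp=np.array(s0)+np.array([[0,0,0],[.006,0,0],[0,.006,0],[0,0,.25]])
        r=minimize(cost,s0,(P,boxes),method="Nelder-Mead",options=dict(initial_simplex=simp,xatol=1e-5,fatol=.01))
        c=r.x[:2]; sp=.012 if n=="long" else .003
        print(n,r.x.round(4),round(r.fun,1),"spigot",(c+sp*np.array([np.cos(r.x[2]),np.sin(r.x[2])])).round(4))
E
```

```text
[0.5085 0.1492 1.6599 0.1084] 3.9 [ 0.3 -3.   0.6 -0.7  1.  -1.3  0.1 -0.4 -0.   0.3  0.4 -0.1  0.2  0.
  0.   0.   0.1 -0.1]
long [ 0.4809 -0.092   2.1373] 514.2 spigot [ 0.4744 -0.0818]
short [ 0.6241 -0.1337  1.6917] 329.6 spigot [ 0.6237 -0.1307]
short [ 0.6238 -0.1328 -1.4803] 323.5 spigot [ 0.624  -0.1358]
short [ 0.6246 -0.1325  1.7036] 332.1 spigot [ 0.6242 -0.1295]
short [ 0.6238 -0.1323 -1.4882] 323.3 spigot [ 0.624  -0.1353]
```

```bash
python3 -m handwheel '[[0.58,-0.76,0.1,0,0,-0.96,1],[0.58,-0.76,0.1,0,0,-0.96,1],[0.58,-0.76,0.1,0,0,-0.96,1],[0.58,-0.76,0.1,0,0,-0.96,1],[0.58,-0.76,0.1,0,0,-0.96,1],[0.58,-0.76,0.1,0,0,-0.96,1],[0.58,-0.76,0.1,0,0,-0.96,1],[0.58,-0.76,0.1,0,0,-0.96,1],[0.58,-0.76,0.1,0,0,-0.96,1],[0.58,-0.76,0.1,0,0,-0.96,1]]' 40
python3 -m handwheel '[[0.2,-0.74,-0.12,0,0,0,1],[0.2,-0.74,-0.12,0,0,0,1],[0.2,-0.74,-0.12,0,0,0,1],[0.2,-0.74,-0.12,0,0,0,1],[0.2,-0.74,-0.12,0,0,0,1],[0.2,-0.74,-0.12,0,0,0,1],[0.2,-0.74,-0.12,0,0,0,1],[0.2,-0.74,-0.12,0,0,0,1],[0.2,-0.74,-0.12,0,0,0,1],[0.2,-0.74,-0.12,0,0,0,1]]'
python3 - <<'E'
from workcell import r, vision
import cv2, numpy as np
c=vision.read_camera("wrist"); cv2.imwrite("pics/w1.png",c["color"][:,:,::-1]); np.savez("pics/w1.npz",K=c["intrinsics"],R=c["R"],t=c["t"])
o=r.observe(); print(o["clock"],o["ee_pos"],o["eef_rot"],o["q"].round(2))
E
```

```text
clock: 1.15
ee_pos: [0.4529, 0.247, 0.2817]
eef_rot: [0.0, 0.482, 0.876, 0.0]
wrist_force: [0.8, -0.1, 0.0]
gripper_width: 0.0853
grasp_force: 0.0
clock: 2.15
ee_pos: [0.5509, -0.121, 0.2208]
eef_rot: [-0.001, 0.482, 0.876, -0.0]
wrist_force: [-0.4, 0.7, 0.7]
gripper_width: 0.0853
grasp_force: 0.0
2.2 [ 0.55088043 -0.12011804  0.22103197] [-4.67293294e-04  4.81825922e-01  8.76266833e-01 -1.27716091e-05] [-0.27  0.37  1.81  0.    0.96 -0.83]
```

View pics/w1.png

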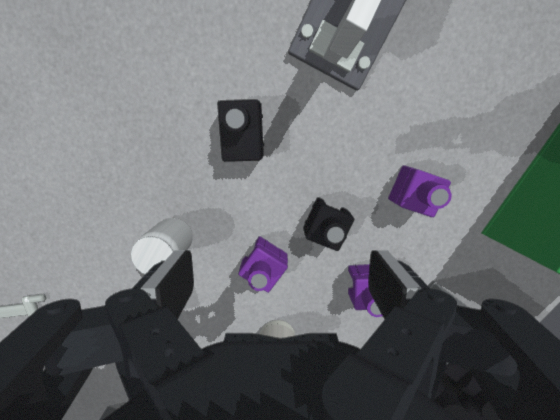

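The wrist view shows long at (241,130) with its spigot top at (235,119), and short at (329,224) with its spigot top at (335,234). The rail's uphill end is at (345,45).

```bash
cat > sil.py <<'E'
from h import *
import cv2
from scipy.optimize import minimize
def prism(L,sp):
    bx=lambda y0,y1,z0,z1:np.array([[x,y,z] for x in(-L/2,L/2) for y in(y0,y1) for z in(z0,z1)])
    P=[bx(-.022,-.012,0,.042),bx(.012,.022,0,.042),bx(-.022,.022,.026,.042)]
    a=np.linspace(0,2*np.pi,24); P.append(np.array([[sp+.013*np.cos(t),.013*np.sin(t),z] for t in a for z in(.042,.068)]))
    return P
def sil(C,P,p,box,k=8):
    x0,y0,x1,y1=box; im=np.zeros(((y1-y0)*k,(x1-x0)*k),np.uint8)
    for Q in P:
        q=(proj(C,Q@Rz(p[2]).T+[p[0],p[1],0])-[x0-.5,y0-.5])*k
        cv2.fillConvexPoly(im,cv2.convexHull(q.astype(np.float32)).astype(np.int32),1)
    return cv2.resize(im.astype(np.float32),None,fx=1/k,fy=1/k,interpolation=cv2.INTER_AREA)
def fit(C,G,P,box,s0):
    x0,y0,x1,y1=box
    f=lambda p:np.abs(sil(C,P,p,box)-G[y0:y1,x0:x1]).sum()
    r=minimize(f,s0,method="Nelder-Mead",options=dict(initial_simplex=np.array(s0)+np.array([[0,0,0],[.006,0,0],[0,.006,0],[0,0,.2]]),xatol=1e-5,fatol=.01))
    return r.x,r.fun
E
python3 - <<'E'
from sil import *
C=cam("w1"); I=cv2.imread("pics/w1.png"); g=cv2.cvtColor(I,cv2.COLOR_BGR2GRAY)
sp={}
for n,box,c in [("long",(205,90,285,190),(235,119)),("short",(290,185,360,260),(335,234))]:
    x0,y0,x1,y1=box; w=g[y0:y1,x0:x1]
    # bright spigot top: centroid
    m=np.zeros_like(g); cv2.circle(m,c,12,1,-1); b=(g>85)&(m>0); n_,l,st,ce=cv2.connectedComponentsWithStats(b.astype(np.uint8))
    k=1+np.argmin([np.hypot(*(ce[i]-c))+ (100 if st[i,4]<60 else 0) for i in range(1,n_)]); top=ce[k]
    G=(w<45).astype(np.uint8); n2,l2,st2,_=cv2.connectedComponentsWithStats(G); 
    F=np.zeros_like(g,dtype=np.float32); blob=(l2==1+np.argmax(st2[1:,4])).astype(np.uint8); blob=cv2.morphologyEx(blob,cv2.MORPH_CLOSE,np.ones((3,3))); 
    F[y0:y1,x0:x1]=blob; cv2.circle(F,tuple(int(round(v)) for v in top),9,1,-1)
    P=plane(C,top,.068); sp[n]=P; print(n,"top px",top.round(1),st[k,4],"spigot",P.round(4),"blob",blob.sum())
    L,so=(.064,.012) if n=="long" else (.046,.003)
    for y in ([2.137] if n=="long" else [1.65,1.65-np.pi]):
        q,fv=fit(C,F,prism(L,so),box,(P[0]-so*np.cos(y),P[1]-so*np.sin(y),y)); print(q.round(4),round(fv,1),"spig",(q[:2]+so*np.array([np.cos(q[2]),np.sin(q[2])])).round(4), "top proj",proj(C,[*(q[:2]+so*np.array([np.cos(q[2]),np.sin(q[2])])),.068]).round(1))
E
python3 - <<'E'
import cv2
I=cv2.imread("pics/w1.png")[180:265,290:375]
cv2.imwrite("pics/w1c.png",cv2.convertScaleAbs(cv2.resize(I,None,fx=7,fy=7,interpolation=cv2.INTER_CUBIC),alpha=2.2,beta=10))
E
```

```text
long top px [234.6 118.2] 296 spigot [ 0.4735 -0.0819  0.068 ] blob 2077
[ 0.4819 -0.0925  2.1566] 370.1 spig [ 0.4752 -0.0825] top proj [[235.8 119.7]]
short top px [335.1 234.5] 221 spigot [ 0.6247 -0.1278  0.068 ] blob 1338
[ 0.6242 -0.1309  1.7992] 253.1 spig [ 0.6236 -0.1279] top proj [[334.2 234. ]]
[ 0.6239 -0.1305 -1.4389] 266.2 spig [ 0.6243 -0.1335] top proj [[331.8 238.5]]
```

View pics/w1c.png

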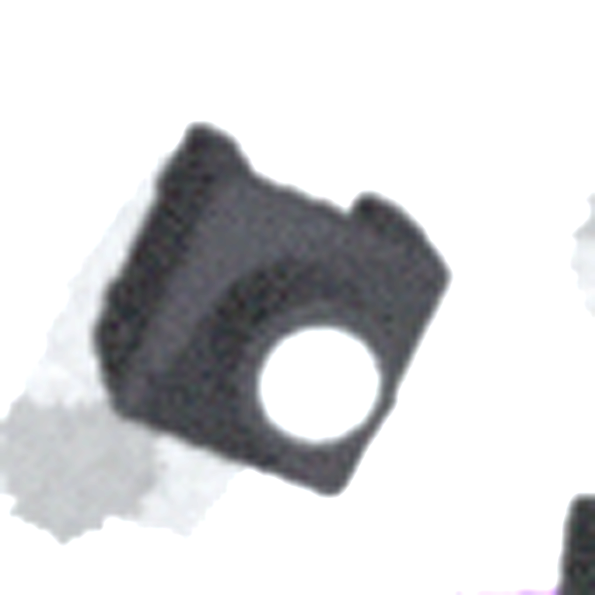

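Run:
```python
from h import *
C=cam("w1"); g=lambda u,v,z=.042:plane(C,(290+u/7-.4,180+v/7-.4),z)[:2]
b1,b2,r,l=g(118,412),g(335,492),g(450,275),g(232,170)
print(np.linalg.norm(b1-b2),np.linalg.norm(b2-r),np.linalg.norm(b1-l),np.linalg.norm(l-r))
d=(r-b2)/np.linalg.norm(r-b2); print("axis",np.degrees(np.arctan2(d[1],d[0])))
n=(b2-b1)/np.linalg.norm(b2-b1); print("perp-axis",np.degrees(np.arctan2(n[1],n[0])))
d=np.array([-n[1],n[0]]); 
s=g(319,384,.068); print("spigot",s,"dist to B end",(s-b1)@d,(s-b2)@d,"to R end",(r-s)@d,(l-s)@d)
```

```text
0.03976534135747091 0.042033159068349625 0.04537719702179344 0.040623251428666345
axis 98.47329571633773
perp-axis 11.088505038096926
spigot [ 0.62472482 -0.1277577 ] dist to B end 0.02385965207132377 0.02385965207132377 to R end 0.018129729161948594 0.021501670621333874
```

```bash
python3 -m handwheel '[[-0.12,0.025,0,0,0,0,1],[-0.12,0.025,-0.1,0,0,0,1],[-0.12,0.025,-0.2,0,0,0,1],[-0.12,0.025,-0.3,0,0,0,1],[-0.12,0.025,-0.37,0,0,0,1],[-0.12,0.025,-0.4,0,0,0,1],[-0.12,0.025,-0.412,0,0,0,1],[-0.12,0.025,-0.412,0,0,0,0.3],[-0.12,0.025,-0.412,0,0,0,0.3],[-0.12,0.025,-0.412,0,0,0,0.3]]' 40
```

```text
clock: 3.2
ee_pos: [0.4921, -0.1078, 0.0165]
eef_rot: [0.001, 0.481, 0.877, 0.0]
wrist_force: [0.6, 0.6, 16.8]
gripper_width: 0.0443
grasp_force: 14.3
```

```bash
cat > plan.py <<'E'
from h import *
from scipy.spatial.transform import Rotation as Ro
from workcell import r
def go(s,y,h,rail,tilt=A):
    """rows units from present pose to TCP at rail coords with tool x downhill, tool z = -N"""
    o=r.observe(); q=o["eef_rot"]; R0=Ro.from_quat([q[1],q[2],q[3],q[0]])
    W=Rz(rail[2]); X=W@railpt(s,y,h)+[rail[0],rail[1],0]
    ux=W@[np.cos(tilt),0,-np.sin(tilt)]; nz=W@[np.sin(tilt),0,np.cos(tilt)]
    Rt=Ro.from_matrix(np.stack([ux,np.cross(-nz,ux),-nz],1))
    rv=(Rt*R0.inv()).as_rotvec()
    print("X",X.round(4),"shift/.5",((X-o["ee_pos"])/.5).round(3),"turn/45",np.degrees(rv/45).round(3))
def where(rail):
    o=r.observe(); L=Rz(rail[2]).T@(o["ee_pos"]-[rail[0],rail[1],0])-[0,0,.11]
    F=Rz(rail[2]).T@o["wrist_force"]
    print("t",round(o["clock"],2),"s,y,h",np.round([L@U,L[1],L@N],4),"F",np.round([F@U,F[1],F@N],1),"w",round(o["gripper_width"],4),"g",round(o["grasp_force"],1))
E
python3 -m handwheel '[[0,0,0,0,0,0,0.3],[0,0,0.02,0,0,0,0.3],[0,0,0.1,0,0,0,0.3],[0,0,0.2,0,0,0,0.3],[0,0,0.3,0,0,0,0.3],[0,0,0.4,0,0,0,0.3],[0,0,0.4,0,0,0,0.3],[0,0,0.4,0,0,0,0.3],[0,0,0.4,0,0,0,0.3],[0,0,0.4,0,0,0,0.3]]' 40
python3 -c "
from plan import *
go(.0,0,.06,[.5085,.1492,1.66])"
```

```text
clock: 4.2
ee_pos: [0.4904, -0.1076, 0.2143]
eef_rot: [-0.001, 0.482, 0.876, -0.0]
wrist_force: [-0.6, 0.1, -0.6]
gripper_width: 0.0433
grasp_force: 41.4
X [0.5071 0.1647 0.168 ] shift/.5 [ 0.033  0.545 -0.093] turn/45 [-0.32  -0.111 -0.603]
```

```bash
python3 -m handwheel '[[0.033,0.545,0,-0.32,-0.111,-0.603,0.3],[0.033,0.545,0,-0.32,-0.111,-0.603,0.3],[0.033,0.545,0,-0.32,-0.111,-0.603,0.3],[0.033,0.545,0,-0.32,-0.111,-0.603,0.3],[0.033,0.545,0,-0.32,-0.111,-0.603,0.3],[0.033,0.545,-0.093,-0.32,-0.111,-0.603,0.3],[0.033,0.545,-0.093,-0.32,-0.111,-0.603,0.3],[0.033,0.545,-0.093,-0.32,-0.111,-0.603,0.3],[0.033,0.545,-0.093,-0.32,-0.111,-0.603,0.3],[0.033,0.545,-0.093,-0.32,-0.111,-0.603,0.3]]' 40
python3 - <<'E'
from plan import *
from workcell import vision
import cv2
for n in ["wrist","scene","side"]:
    c=vision.read_camera(n); cv2.imwrite(f"pics/{n}2.png",c["color"][:,:,::-1]); np.savez(f"pics/{n}2.npz",K=c["intrinsics"],R=c["R"],t=c["t"])
where([.5085,.1492,1.66]); go(0,0,.06,[.5085,.1492,1.66])
a=cv2.resize(cv2.imread("pics/wrist2.png"),(800,600),interpolation=cv2.INTER_CUBIC); cv2.imwrite("pics/wrist2b.png",cv2.convertScaleAbs(a,alpha=1.3))
E
```

```text
clock: 5.2
ee_pos: [0.5069, 0.1647, 0.1675]
eef_rot: [0.097, 0.668, 0.732, -0.089]
wrist_force: [0.1, -1.0, -1.1]
gripper_width: 0.0431
grasp_force: 41.4
t 5.35 s,y,h [-0.0013 -0.0005  0.0606] F [ 0.  -0.4 -0.9] w 0.0432 g 41.4
X [0.5071 0.1647 0.168 ] shift/.5 [-0.001  0.002 -0.002] turn/45 [0.002 0.002 0.001]
```

View pics/wrist2b.png

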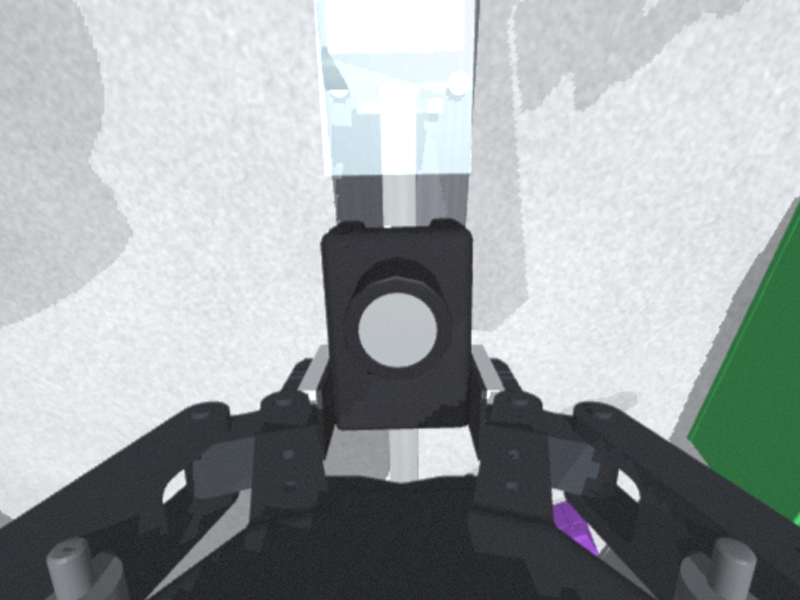

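The saddle hangs in the jaws centred at (397,330), in line with the rail below. The rail shows at (399,200) and (403,455), and the guard's uphill edge is at row 175, columns 325 to 471.

Run:
```python
from h import *
import cv2
C=cam("wrist2"); K,R,t=C; rail=[.5085,.1492,1.66]
def onrail(u,v,h):
    p=((u+.5)*.7-.5,(v+.5)*.7-.5); W=Rz(rail[2])
    d=W.T@(R.T@np.linalg.inv(K)@[p[0],p[1],1]); o=W.T@(-R.T@t-[rail[0],rail[1],0])-[0,0,.11]
    X=o+d*((h-o@N)/(d@N)); return np.round([X@U,X[1]],4)
for p in [(383,215),(415,215),(388,455),(418,455)]: print("rail",p,onrail(*p,0))
for p in [(325,175),(471,175)]: print("guard",onrail(*p,.052),onrail(*p,.048))
I=cv2.cvtColor(cv2.imread("pics/wrist2b.png"),cv2.COLOR_BGR2GRAY).astype(int)
print(I[205,370:430:2].tolist()); print(I[465,375:432:2].tolist()); print("col",I[150:200:2,360].tolist(), I[120:200:3,350].tolist())
for p in [(322,232),(472,232),(335,427),(468,427)]: print("roof top",onrail(*p,.0606-.0145+.042))
print("spigtop",onrail(398,330,.0606-.0145+.068))
# guard in scene0: direct s from corners given rail pose
```

```text
rail (383, 215) [0.05   0.0084]
rail (415, 215) [ 0.0501 -0.0069]
rail (388, 455) [-0.0823  0.0067]
rail (418, 455) [-0.0822 -0.0101]
guard [0.0674 0.0261] [0.0675 0.0268]
guard [ 0.0676 -0.0245] [ 0.0676 -0.0251]
[88, 90, 89, 92, 91, 91, 129, 202, 204, 206, 209, 208, 204, 203, 207, 208, 213, 210, 211, 206, 201, 200, 197, 153, 143, 138, 139, 135, 138, 138]
[154, 155, 151, 151, 151, 153, 153, 151, 193, 197, 198, 196, 192, 197, 197, 201, 200, 198, 194, 193, 197, 178, 226, 233, 233, 232, 236, 236, 234]
col [223, 225, 225, 222, 222, 220, 223, 222, 221, 220, 221, 221, 185, 105, 89, 90, 92, 92, 88, 90, 94, 91, 92, 90, 92] [250, 250, 242, 227, 225, 225, 222, 224, 226, 225, 224, 224, 222, 223, 222, 220, 220, 219, 194, 97, 88, 92, 90, 88, 89, 92, 92]
roof top [0.0519 0.0212]
roof top [ 0.052  -0.0197]
roof top [-0.0084  0.02  ]
roof top [-0.0082 -0.0213]
spigtop [0.0329 0.0002]
```

```bash
python3 -c "
from plan import *
go(0.0,0,-.0065,[.5085,.1492,1.672])"
```

```text
X [0.5087 0.1475 0.1037] shift/.5 [ 0.002 -0.032 -0.13 ] turn/45 [0.002 0.002 0.016]
```

```bash
python3 -m handwheel '[[0.002,0,0,0,0,0.016,0.3],[0.002,-0.008,-0.03,0,0,0.016,0.3],[0.002,-0.016,-0.06,0,0,0.016,0.3],[0.002,-0.02,-0.08,0,0,0.016,0.3],[0.002,-0.024,-0.1,0,0,0.016,0.3],[0.002,-0.028,-0.115,0,0,0.016,0.3],[0.002,-0.03,-0.122,0,0,0.016,0.3],[0.002,-0.032,-0.13,0,0,0.016,0.3],[0.002,-0.032,-0.13,0,0,0.016,0.3],[0.002,-0.032,-0.13,0,0,0.016,0.3]]' 40
python3 -c "
from plan import *
where([.5085,.1492,1.672])"
```

```text
clock: 6.35
ee_pos: [0.509, 0.1488, 0.104]
eef_rot: [0.098, 0.664, 0.736, -0.087]
wrist_force: [-0.9, 0.3, -0.7]
gripper_width: 0.0435
grasp_force: 41.4
t 6.35 s,y,h [ 0.0011 -0.0004 -0.0059] F [ 0.6  0.9 -0.5] w 0.0435 g 41.4
```

```bash
python3 -m handwheel '[[0,0,-0.002,0,0,0,0.3],[0,-0.001,-0.004,0,0,0,0.3],[0,-0.002,-0.006,0,0,0,0.3],[0,-0.002,-0.007,0,0,0,0.3],[0,-0.002,-0.008,0,0,0,0.3],[0,-0.002,-0.008,0,0,0,0.3],[0,-0.002,-0.008,0,0,0,0.3],[0,-0.002,-0.008,0,0,0,0.3],[0,-0.002,-0.008,0,0,0,0.3],[0,-0.002,-0.008,0,0,0,0.3]]' 40
python3 -c "
from plan import *
where([.5085,.1492,1.672])"
```

```text
clock: 7.35
ee_pos: [0.509, 0.1479, 0.1012]
eef_rot: [0.098, 0.664, 0.736, -0.087]
wrist_force: [-7.7, 4.5, 27.4]
gripper_width: 0.0434
grasp_force: 44.6
t 7.35 s,y,h [ 0.001  -0.0004 -0.0088] F [-2.   7.2 27.9] w 0.0434 g 44.6
```

```bash
python3 -m handwheel '[[0,0,0.002,0,0,0,0.3],[-0.001,0.01,-0.001,0,0,0,0.3],[-0.002,0.02,-0.004,0,0,0,0.3],[-0.003,0.03,-0.006,0,0,0,0.3],[-0.004,0.04,-0.009,0,0,0,0.3],[-0.005,0.05,-0.012,0,0,0,0.3],[-0.006,0.06,-0.014,0,0,0,0.3],[-0.007,0.07,-0.017,0,0,0,0.3],[-0.008,0.08,-0.02,0,0,0,0.3],[-0.008,0.08,-0.02,0,0,0,0.3]]' 40
python3 - <<'E'
from plan import *
where([.5085,.1492,1.672])
from workcell import vision
import cv2
ims=[]
for n in ["wrist","scene","side"]:
    c=vision.read_camera(n); cv2.imwrite(f"pics/{n}3.png",c["color"][:,:,::-1]); np.savez(f"pics/{n}3.npz",K=c["intrinsics"],R=c["R"],t=c["t"])
w=cv2.imread("pics/wrist3.png")[0:300,160:400]; s=cv2.imread("pics/scene3.png")[225:325,300:433]
w=cv2.resize(w,(400,500),interpolation=cv2.INTER_CUBIC); s=cv2.resize(s,(400,300),interpolation=cv2.INTER_CUBIC)
d=cv2.resize(cv2.imread("pics/side3.png")[110:185,200:300],(400,300),interpolation=cv2.INTER_CUBIC)
o=np.zeros((600,800,3),np.uint8); o[:500,:400]=w; o[:300,400:]=s; o[300:,400:]=d; cv2.imwrite("pics/c3.png",o)
E
```

```text
clock: 8.35
ee_pos: [0.5054, 0.1881, 0.0905]
eef_rot: [0.099, 0.664, 0.736, -0.087]
wrist_force: [-2.4, -0.3, 15.5]
gripper_width: 0.0433
grasp_force: 43.1
t 8.35 s,y,h [ 0.0427 -0.0008 -0.0088] F [-4.   2.4 14.9] w 0.0433 g 43.1
```

View pics/c3.png

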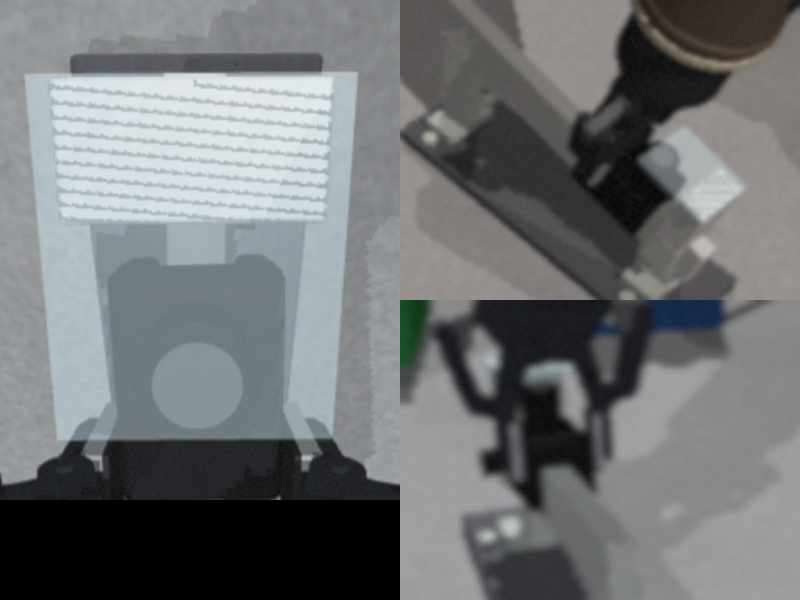

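The wrist crop shows the stop's upper uphill edge at row 222 and the saddle's front at row 265. The guard edge is at row 440, so a gap is still open.

Run:
```python
from h import *
C=cam("wrist3"); K,R,t=C; rail=[.5085,.1492,1.672]
def onrail(u,v,h):
    p=(160+u*.6-.2,v*.6-.2); W=Rz(rail[2])
    d=W.T@(R.T@np.linalg.inv(K)@[p[0],p[1],1]); o=W.T@(-R.T@t-[rail[0],rail[1],0])-[0,0,.11]
    X=o+d*((h-o@N)/(d@N)); return np.round([X@U,X[1]],4)
print("guard edge",[onrail(57,440,h) for h in (.048,.052)],onrail(335,440,.052))
print("stop top edge",[onrail(200,222,h) for h in (.048,.051)])
print("saddle front roof",onrail(135,265,.016),onrail(260,265,.016),"spigot top",onrail(197,385,.042))
```

```text
guard edge [array([0.065 , 0.0267]), array([0.067 , 0.0254])] [ 0.067 -0.026]
stop top edge [array([ 0.106, -0.001]), array([ 0.106, -0.001])]
saddle front roof [0.0954 0.0147] [ 0.0954 -0.0154] spigot top [ 0.0741 -0.0004]
```

```bash
python3 -m handwheel '[[0,0.002,0,0,0,0,0.3],[0,0.003,0,0,0,0,0.3],[0,0.004,0,0,0,0,0.3],[0,0.006,-0.001,0,0,0,0.3],[0,0.007,-0.001,0,0,0,0.3],[-0.001,0.008,-0.001,0,0,0,0.3],[-0.001,0.01,-0.002,0,0,0,0.3],[-0.001,0.012,-0.002,0,0,0,0.3],[-0.001,0.0125,-0.0025,0,0,0,0.3],[-0.001,0.0125,-0.0025,0,0,0,0.3]]' 40
python3 -c "
from plan import *
where([.5085,.1492,1.672])"
python3 -m handwheel '[[0,0.0002,0,0,0,0,0.3],[0,0.0004,0,0,0,0,0.3],[0,0.0006,0,0,0,0,0.3],[0,0.0008,0,0,0,0,0.3],[0,0.001,0,0,0,0,0.3],[0,0.0012,-0.0003,0,0,0,0.3],[0,0.0014,-0.0004,0,0,0,0.3],[0,0.0016,-0.0005,0,0,0,0.3],[0,0.0018,-0.0005,0,0,0,0.3],[0,0.002,-0.0005,0,0,0,0.3]]' 20
python3 -c "
from plan import *
where([.5085,.1492,1.672])"
```

```text
clock: 9.5
ee_pos: [0.5045, 0.1938, 0.0889]
eef_rot: [0.098, 0.664, 0.736, -0.087]
wrist_force: [-0.8, -3.2, 11.1]
gripper_width: 0.0436
grasp_force: 42.6
t 9.5 s,y,h [ 0.0487 -0.0005 -0.0088] F [-5.8  1.2  9.9] w 0.0436 g 42.6
clock: 10.5
ee_pos: [0.5044, 0.1947, 0.0887]
eef_rot: [0.098, 0.664, 0.736, -0.088]
wrist_force: [-0.8, -3.8, 10.9]
gripper_width: 0.0439
grasp_force: 42.6
t 10.5 s,y,h [ 0.0496 -0.0006 -0.0088] F [-6.4  1.2  9.6] w 0.0439 g 42.6
```

```bash
python3 -m handwheel '[[0,0.0004,0.0005,0,0,0,0.3],[0,0.0006,0.0005,0,0,0,0.3],[0,0.0008,0.0005,0,0,0,0.3],[0,0.001,0.0004,0,0,0,0.3],[0,0.0012,0.0003,0,0,0,0.3],[0,0.0014,0.0002,0,0,0,0.3],[0,0.0016,0.0002,0,0,0,0.3],[0,0.0018,0.0001,0,0,0,0.3],[0,0.002,0.0001,0,0,0,0.3],[0,0.002,0.0001,0,0,0,0.3]]' 20
python3 -c "
from plan import *
where([.5085,.1492,1.672])"
python3 -m handwheel '[[0,0.0002,0,0,0,0,0.3],[0,0.0004,0,0,0,0,0.3],[0,0.0006,0,0,0,0,0.3],[0,0.0008,0,0,0,0,0.3],[0,0.001,0,0,0,0,0.3],[0,0.0012,-0.0003,0,0,0,0.3],[0,0.0014,-0.0004,0,0,0,0.3],[0,0.0016,-0.0005,0,0,0,0.3],[0,0.0018,-0.0005,0,0,0,0.3],[0,0.002,-0.0005,0,0,0,0.3]]' 20
python3 -c "
from plan import *
where([.5085,.1492,1.672])"
```

```text
clock: 11.5
ee_pos: [0.5043, 0.1959, 0.0884]
eef_rot: [0.098, 0.664, 0.736, -0.087]
wrist_force: [-0.5, -2.9, 6.9]
gripper_width: 0.0436
grasp_force: 42.0
t 11.5 s,y,h [ 0.0509 -0.0006 -0.0087] F [-4.6  0.8  5.9] w 0.0436 g 42.0
clock: 12.5
ee_pos: [0.5042, 0.1969, 0.0881]
eef_rot: [0.098, 0.664, 0.736, -0.088]
wrist_force: [-0.1, -2.7, 3.5]
gripper_width: 0.0435
grasp_force: 42.0
t 12.5 s,y,h [ 0.0519 -0.0006 -0.0088] F [-3.5  0.4  2.7] w 0.0435 g 42.0
```

```bash
for i in 1 2; do :; done
python3 -m handwheel '[[0,0.0002,0,0,0,0,0.3],[0,0.0004,0,0,0,0,0.3],[0,0.0006,0,0,0,0,0.3],[0,0.0008,0,0,0,0,0.3],[0,0.001,0,0,0,0,0.3],[0,0.0012,-0.0003,0,0,0,0.3],[0,0.0014,-0.0004,0,0,0,0.3],[0,0.0016,-0.0005,0,0,0,0.3],[0,0.0018,-0.0005,0,0,0,0.3],[0,0.002,-0.0005,0,0,0,0.3]]' 20
python3 -c "
from plan import *
where([.5085,.1492,1.672])"
```

```text
clock: 13.5
ee_pos: [0.5043, 0.1979, 0.0879]
eef_rot: [0.098, 0.664, 0.736, -0.087]
wrist_force: [0.0, -1.4, 4.0]
gripper_width: 0.0435
grasp_force: 41.9
t 13.5 s,y,h [ 0.0529 -0.0008 -0.0087] F [-2.4  0.1  3.5] w 0.0435 g 41.9
```

```bash
python3 -m handwheel '[[0,0.0002,0,0,0,0,0.3],[0,0.0004,0,0,0,0,0.3],[0,0.0006,0,0,0,0,0.3],[0,0.0008,0,0,0,0,0.3],[0,0.001,0,0,0,0,0.3],[0,0.0012,-0.0003,0,0,0,0.3],[0,0.0014,-0.0004,0,0,0,0.3],[0,0.0016,-0.0005,0,0,0,0.3],[0,0.0018,-0.0005,0,0,0,0.3],[0,0.002,-0.0005,0,0,0,0.3]]' 20
python3 - <<'E'
from plan import *
from workcell import vision
import cv2
rail=[.5085,.1492,1.672]; where(rail)
c=vision.read_camera("wrist"); cv2.imwrite("pics/wrist4.png",c["color"][:,:,::-1]); C=K,R,t=c["intrinsics"],c["R"],c["t"]
np.savez("pics/wrist4.npz",K=K,R=R,t=t)
g=cv2.cvtColor(c["color"],cv2.COLOR_RGB2GRAY).astype(int)
print(g[100:200:2,250].tolist()); print(g[100:200:2,276].tolist())
W=Rz(rail[2])
for s,h in [(.1055,.051),(.1055,.016),(.1055,0),(.0675,.052),(.10,.016)]:
    print(s,h,proj(C,W@railpt(s,.015,h)+[rail[0],rail[1],0]).round(1))
E
```

```text
clock: 14.5
ee_pos: [0.5042, 0.1986, 0.0877]
eef_rot: [0.098, 0.664, 0.736, -0.088]
wrist_force: [0.6, -5.9, 5.0]
gripper_width: 0.0431
grasp_force: 41.7
t 14.5 s,y,h [ 0.0536 -0.0007 -0.0087] F [-7.1  0.   3.3] w 0.0431 g 41.7
[220, 189, 209, 217, 218, 193, 186, 216, 216, 215, 178, 214, 215, 211, 179, 215, 214, 196, 178, 213, 214, 210, 176, 212, 212, 206, 173, 210, 211, 205, 172, 210, 211, 203, 175, 211, 177, 127, 118, 115, 119, 117, 117, 117, 116, 115, 115, 116, 115, 113]
[220, 217, 180, 211, 220, 218, 189, 180, 216, 217, 211, 178, 216, 216, 214, 179, 214, 217, 215, 183, 205, 214, 215, 182, 205, 214, 212, 183, 196, 203, 201, 167, 203, 204, 176, 160, 174, 123, 118, 117, 116, 113, 112, 114, 116, 113, 114, 117, 115, 115]
0.1055 0.051 [[223.9 174.1]]
0.1055 0.016 [[240.1 160.9]]
0.1055 0 [[244.8 157.1]]
0.0675 0.052 [[229.2 293.7]]
0.1 0.016 [[240.6 174.5]]
```

```bash
python3 -m handwheel '[[0,0,0,0,0,0,0.75],[0,0,0,0,0,0,0.75],[0,0,0,0,0,0,0.75],[0,0,0,0,0,0,0.75],[0,0,0.02,0,0,0,0.75],[0,0,0.1,0,0,0,0.8],[0,0,0.2,0,0,0,1],[0,0,0.3,0,0,0,1],[0,0,0.3,0,0,0,1],[0,0,0.3,0,0,0,1]]' 20
python3 - <<'E'
from plan import *
from workcell import vision
import cv2
rail=[.5085,.1492,1.672]; where(rail)
for n in ["wrist","scene","side"]:
    c=vision.read_camera(n); cv2.imwrite(f"pics/{n}5.png",c["color"][:,:,::-1]); np.savez(f"pics/{n}5.npz",K=c["intrinsics"],R=c["R"],t=c["t"])
W=Rz(rail[2]); C=cam("wrist5")
for nm,s,y,h in [("guard",.0675,.025,.052),("stop",.1055,.015,.051),("tail l",.0415,.022,.016),("tail r",.0415,-.022,.016)]: print(nm,proj(C,W@railpt(s,y,h)+[rail[0],rail[1],0]).round(1))
w=cv2.imread("pics/wrist5.png"); s=cv2.imread("pics/scene5.png")[240:315,330:430]
o=np.zeros((600,800,3),np.uint8); o[:375,:500]=cv2.resize(w,(500,375)); o[300:,400:]=cv2.resize(s,(400,300),interpolation=cv2.INTER_CUBIC)
o[375:600,0:300]=cv2.resize(cv2.imread("pics/side5.png")[110:185,200:300],(300,225),interpolation=cv2.INTER_CUBIC); cv2.imwrite("pics/c5.png",o)
# next: pick pose for short: yaw 1.74, TCP above it
q=r.observe(); 
y=1.74; R0=Ro.from_quat(np.roll(q["eef_rot"],-1)); x=[np.cos(y),np.sin(y),0]; Rt=Ro.from_matrix(np.stack([x,np.cross([0,0,-1],x),[0,0,-1]],1))
c=np.array([.6245,-.1305,.15]); print("short: shift",((c-q["ee_pos"])/.5).round(3),"turn",np.degrees((Rt*R0.inv()).as_rotvec()/45).round(3))
E
```

```text
clock: 15.55
ee_pos: [0.5048, 0.1993, 0.2394]
eef_rot: [0.099, 0.664, 0.736, -0.086]
wrist_force: [-0.1, -0.4, -0.5]
gripper_width: 0.0855
grasp_force: 0.0
t 15.55 s,y,h [ 0.015  -0.0014  0.138 ] F [-0.2  0.2 -0.6] w 0.0855 g 0.0
guard [[245.  144.6]]
stop [[257.1  91.9]]
tail l [[253.7 171.7]]
tail r [[302.1 171.7]]
short: shift [ 0.242 -0.658 -0.173] turn [0.333 0.045 0.085]
```

View pics/c5.png

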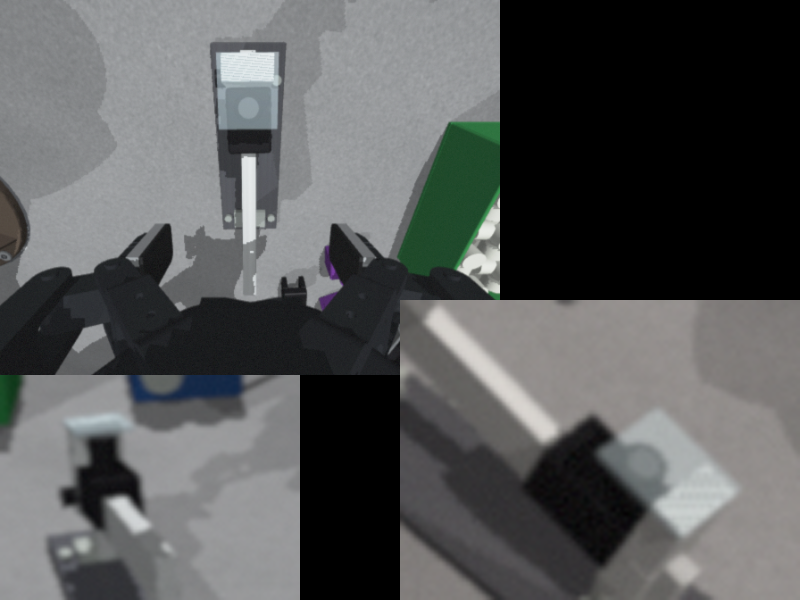

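Long is seated with its front under the guard and its tail showing at (249,140) in the wrist inset, and the stop has not visibly moved. Next is the short one.

```bash
python3 -m handwheel '[[0.242,-0.658,0,0.333,0.045,0.085,0.75],[0.242,-0.658,0,0.333,0.045,0.085,0.75],[0.242,-0.658,0,0.333,0.045,0.085,0.75],[0.242,-0.658,0,0.333,0.045,0.085,0.75],[0.242,-0.658,0,0.333,0.045,0.085,0.75],[0.242,-0.658,0,0.333,0.045,0.085,0.75],[0.242,-0.658,-0.1,0.333,0.045,0.085,0.75],[0.242,-0.658,-0.173,0.333,0.045,0.085,0.75],[0.242,-0.658,-0.173,0.333,0.045,0.085,0.75],[0.242,-0.658,-0.173,0.333,0.045,0.085,0.75]]' 20
python3 - <<'E'
from plan import *
from sil import *
from workcell import vision
o=r.observe(); print(o["ee_pos"].round(4),o["gripper_width"])
c=vision.read_camera("wrist"); C=c["intrinsics"],c["R"],c["t"]; cv2.imwrite("pics/wrist6.png",c["color"][:,:,::-1])
p=proj(C,[[.6245,-.128,.068],[.6245,-.131,.042]]); print(p.round(1))
g=cv2.cvtColor(c["color"],cv2.COLOR_RGB2GRAY); x,y=p[0].astype(int)
m=np.zeros_like(g); cv2.circle(m,(x,y),22,1,-1); n,l,st,ce=cv2.connectedComponentsWithStats(((g>85)&(m>0)).astype(np.uint8))
for i in range(1,n):
    if st[i,4]>100: print(ce[i].round(1),st[i,4],st[i,2:4],plane(C,ce[i],.068).round(4))
x0,y0,x1,y1=x-50,y-60,x+50,y+45
print(x0,y0); b=(g[y0:y1,x0:x1]<48).astype(np.uint8)
for row in b[::3,::2]: print("".join(".#"[v] for v in row))
E
```

```text
clock: 16.7
ee_pos: [0.6231, -0.1305, 0.1473]
eef_rot: [-0.003, 0.645, 0.764, -0.001]
wrist_force: [-0.2, 0.5, 0.8]
gripper_width: 0.0636
grasp_force: 0.0
[ 0.6231 -0.1305  0.1473] 0.06357265359717419
[[282.6 210.6]
 [282.  205.9]]
[282.6 210.4] 418 [24 22] [ 0.6244 -0.1279  0.068 ]
232 150
..................................................
..................................................
..................................................
..................................................
..................................................
..................................................
..................................................
..................................................
.................................#................
...............####.............#####.............
..............#######################.............
..............########################............
..............########################............
.............#########################............
.............#########################............
..............########################.....
[... 276 characters left out ...]
#######............######............
.............#######...........#######............
..............#######.........#######.............
..............##########....#########.............
..............#######################.............
..............#######################.............
..................................................
..................................................
..................................................
..................................................
..................................................
..................................................
..................................................
..................................................
```

Run:
```python
from sil import *
import cv2
g=cv2.cvtColor(cv2.imread("pics/wrist6.png"),cv2.COLOR_BGR2GRAY)
from workcell import vision,r
c=vision.read_camera("wrist"); C=c["intrinsics"],c["R"],c["t"]
print(g[170:200:1,268].tolist(), g[170:200,282].tolist()); print(g[222:236,275].tolist(),g[222:236,290].tolist())
e=np.array([np.cos(1.735),np.sin(1.735)]); s=plane(C,(282.6,210.4),.068)[:2]
b=plane(C,(282,229.5),.042)[:2]; print("back dist",(s-b)@e)
for o,y in ((.003,1.735),(-.003,1.735)):   # spigot at +3 or -3 along e
    cen=s-o*e; P=[np.r_[cen+x*e,z] for x,z in ((-.023,.042),(.023,.042),(.023,.026),(.023,0))]; print(o,proj(C,P).round(1)[:,1])
```

```text
[150, 149, 143, 103, 54, 33, 32, 30, 34, 30, 37, 41, 44, 41, 40, 39, 43, 41, 45, 41, 43, 45, 42, 43, 41, 42, 41, 41, 39, 33] [150, 144, 143, 142, 146, 147, 147, 116, 68, 34, 35, 39, 45, 41, 38, 39, 37, 36, 36, 31, 30, 32, 30, 26, 36, 44, 41, 41, 44, 82]
[40, 35, 33, 31, 34, 29, 36, 48, 80, 91, 92, 91, 92, 92] [41, 34, 33, 26, 31, 30, 35, 53, 95, 106, 108, 109, 109, 110]
back dist 0.025181537330933063
0.003 [230.4 180.1 177.2 173.1]
-0.003 [224.1 173.3 170.7 167.2]
```

```bash
python3 -m handwheel '[[0.002,0,-0.08,0,0,0,0.75],[0.002,0,-0.16,0,0,0,0.75],[0.002,0,-0.21,0,0,0,0.75],[0.002,0,-0.245,0,0,0,0.75],[0.002,0,-0.264,0,0,0,0.75],[0.002,0,-0.264,0,0,0,0.75],[0.002,0,-0.264,0,0,0,0.3],[0.002,0,-0.264,0,0,0,0.3],[0.002,0,-0.264,0,0,0,0.3],[0.002,0,-0.264,0,0,0,0.3]]' 40
python3 -m handwheel '[[0,0,0,0,0,0,0.3],[0,0,0.02,0,0,0,0.3],[0,0,0.1,0,0,0,0.3],[0,0,0.2,0,0,0,0.3],[0,0,0.3,0,0,0,0.3],[0,0,0.4,0,0,0,0.3],[0,0,0.4,0,0,0,0.3],[0,0,0.4,0,0,0,0.3],[0,0,0.4,0,0,0,0.3],[0,0,0.4,0,0,0,0.3]]' 40
python3 -c "
from plan import *
go(-.03,0.0,.05,[.5085,.1492,1.672])"
```

```text
clock: 17.8
ee_pos: [0.6273, -0.13, 0.021]
eef_rot: [0.001, 0.645, 0.764, 0.001]
wrist_force: [0.3, 3.4, 5.5]
gripper_width: 0.0427
grasp_force: 41.2
clock: 18.8
ee_pos: [0.6254, -0.1299, 0.2179]
eef_rot: [-0.001, 0.645, 0.764, 0.0]
wrist_force: [0.8, -0.4, -1.2]
gripper_width: 0.0428
grasp_force: 41.3
X [0.5101 0.1332 0.1661] shift/.5 [-0.231  0.526 -0.104] turn/45 [-0.332 -0.045 -0.086]
```

```bash
python3 -m handwheel '[[-0.235,0.565,0,-0.332,-0.045,-0.086,0.3],[-0.235,0.565,0,-0.332,-0.045,-0.086,0.3],[-0.235,0.565,0,-0.332,-0.045,-0.086,0.3],[-0.235,0.565,0,-0.332,-0.045,-0.086,0.3],[-0.235,0.565,0,-0.332,-0.045,-0.086,0.3],[-0.235,0.565,0,-0.332,-0.045,-0.086,0.3],[-0.235,0.565,-0.06,-0.332,-0.045,-0.086,0.3],[-0.235,0.565,-0.114,-0.332,-0.045,-0.086,0.3],[-0.235,0.565,-0.114,-0.332,-0.045,-0.086,0.3],[-0.235,0.565,-0.114,-0.332,-0.045,-0.086,0.3]]' 40
python3 - <<'E'
from plan import *
from workcell import vision
import cv2
rail=[.5085,.1492,1.672]; where(rail); go(-.01,0,-.002,rail)
c=vision.read_camera("wrist"); cv2.imwrite("pics/wrist7.png",c["color"][:,:,::-1]); C=K,R,t=c["intrinsics"],c["R"],c["t"]
g=cv2.cvtColor(c["color"],cv2.COLOR_RGB2GRAY)
x,y=280,230; m=np.zeros_like(g); m[130:290,240:320]=1
n,l,st,ce=cv2.connectedComponentsWithStats(((g>75)&(m>0)).astype(np.uint8))
W=Rz(rail[2])
def onrail(p,h):
    d=W.T@(R.T@np.linalg.inv(K)@[p[0],p[1],1]); o=W.T@(-R.T@t-[rail[0],rail[1],0])-[0,0,.11]
    X=o+d*((h-o@N)/(d@N)); return np.round([X@U,X[1]],4)
for i in range(1,n):
    if st[i,4]>60: print(ce[i].round(1),st[i],onrail(ce[i],.05+.026-.021+.042),onrail(ce[i],0))
for v in range(20,300,10): print(v,"".join(".:#"[0 if k>110 else 1 if k>60 else 2] for k in g[v,215:345:2]))
E
```

```text
clock: 19.8
ee_pos: [0.5084, 0.1519, 0.1617]
eef_rot: [0.097, 0.664, 0.736, -0.088]
wrist_force: [0.4, -0.6, -0.2]
gripper_width: 0.0432
grasp_force: 41.1
t 19.8 s,y,h [-0.0108 -0.0002  0.0506] F [-0.6 -0.4 -0.3] w 0.0432 g 41.1
X [0.5095 0.1391 0.1107] shift/.5 [ 0.002 -0.026 -0.102] turn/45 [ 0.002 -0.    -0.001]
[292.1 181.8] [ 266  130   54   91 3484] [ 0.0365 -0.0047] [ 0.0191 -0.0084]
[248.3 196.9] [240 183  22  29 352] [0.0312 0.0101] [0.0086 0.0212]
[280.9 285.7] [262 281  39   9 260] [-0.0024 -0.001 ] [-0.0587 -0.001 ]
20 .................................................................
30 .................................................................
40 .................................................................
50 .................................................................
60 .................................................................
70 .................................................................
80 .................................................................
90 .................................................................
100 ........::
[... 685 characters left out ...]

200 ............::::::.::::::::.............:::::::..:::::...........
210 .............:#########::::............:::::#########:...........
220 ...........:###############:::::::::::#################..........
230 .........:###############################################........
240 .........################################################........
250 ........:#################################################:......
260 ......######################################################:....
270 ....##########################################################:..
280 #:..:###########################:::############################..
290 #######################.....................#####################
```

```bash
python3 -m handwheel '[[0.002,-0.005,-0.02,0,0,0,0.3],[0.002,-0.01,-0.04,0,0,0,0.3],[0.002,-0.015,-0.06,0,0,0,0.3],[0.002,-0.02,-0.08,0,0,0,0.3],[0.002,-0.024,-0.094,0,0,0,0.3],[0.002,-0.026,-0.1,0,0,0,0.3],[0.002,-0.026,-0.102,0,0,0,0.3],[0.002,-0.026,-0.102,0,0,0,0.3],[0.002,-0.026,-0.102,0,0,0,0.3],[0.002,-0.026,-0.102,0,0,0,0.3]]' 40
python3 -c "
from plan import *
where([.5085,.1492,1.672])"
python3 -m handwheel '[[0,0,-0.001,0,0,0,0.3],[0,-0.001,-0.002,0,0,0,0.3],[0,-0.001,-0.003,0,0,0,0.3],[0,-0.001,-0.004,0,0,0,0.3],[0,-0.001,-0.005,0,0,0,0.3],[0,-0.001,-0.005,0,0,0,0.3],[0,-0.001,-0.005,0,0,0,0.3],[0,-0.001,-0.005,0,0,0,0.3],[0,-0.001,-0.005,0,0,0,0.3],[0,-0.001,-0.005,0,0,0,0.3]]' 40
python3 -c "
from plan import *
where([.5085,.1492,1.672])"
```

```text
clock: 20.85
ee_pos: [0.51, 0.1396, 0.1114]
eef_rot: [0.098, 0.665, 0.736, -0.087]
wrist_force: [-2.0, 0.5, -0.5]
gripper_width: 0.0431
grasp_force: 41.2
t 20.85 s,y,h [-0.0097 -0.0005 -0.0012] F [ 0.8  1.9 -0.3] w 0.0431 g 41.2
clock: 21.85
ee_pos: [0.5098, 0.1389, 0.1086]
eef_rot: [0.098, 0.665, 0.736, -0.087]
wrist_force: [0.8, 0.9, -0.8]
gripper_width: 0.0431
grasp_force: 41.2
t 21.85 s,y,h [-0.0096 -0.0003 -0.004 ] F [ 1.  -0.9 -0.6] w 0.0431 g 41.2
```

```bash
python3 -m handwheel '[[0,0,-0.001,0,0,0,0.3],[0,-0.001,-0.002,0,0,0,0.3],[0,-0.001,-0.003,0,0,0,0.3],[0,-0.001,-0.004,0,0,0,0.3],[0,-0.001,-0.005,0,0,0,0.3],[0,-0.001,-0.005,0,0,0,0.3],[0,-0.001,-0.005,0,0,0,0.3],[0,-0.001,-0.005,0,0,0,0.3],[0,-0.001,-0.005,0,0,0,0.3],[0,-0.001,-0.005,0,0,0,0.3]]' 40
python3 -c "
from plan import *
where([.5085,.1492,1.672])"
```

```text
clock: 22.85
ee_pos: [0.5099, 0.1389, 0.1079]
eef_rot: [0.098, 0.665, 0.736, -0.087]
wrist_force: [-12.2, 7.0, 37.2]
gripper_width: 0.0436
grasp_force: 45.9
t 22.85 s,y,h [-0.0095 -0.0004 -0.0047] F [-1.7 11.4 38. ] w 0.0436 g 45.9
```

```bash
python3 -m handwheel '[[0,0,0.003,0,0,0,0.3],[0,0.005,0.002,0,0,0,0.3],[-0.001,0.01,0.0005,0,0,0,0.3],[-0.002,0.016,-0.001,0,0,0,0.3],[-0.002,0.022,-0.003,0,0,0,0.3],[-0.003,0.028,-0.0045,0,0,0,0.3],[-0.003,0.034,-0.006,0,0,0,0.3],[-0.004,0.04,-0.0075,0,0,0,0.3],[-0.0045,0.044,-0.0085,0,0,0,0.3],[-0.0045,0.044,-0.0085,0,0,0,0.3]]' 40
python3 - <<'E'
from plan import *
from workcell import vision
import cv2
rail=[.5085,.1492,1.672]; where(rail)
c=vision.read_camera("wrist"); cv2.imwrite("pics/wrist8.png",c["color"][:,:,::-1]); C=K,R,t=c["intrinsics"],c["R"],c["t"]
g=cv2.cvtColor(c["color"],cv2.COLOR_RGB2GRAY)
print(g[140:230,282].tolist()); print(g[140:230,262].tolist())
W=Rz(rail[2])
def onrail(p,h):
    d=W.T@(R.T@np.linalg.inv(K)@[p[0],p[1],1]); o=W.T@(-R.T@t-[rail[0],rail[1],0])-[0,0,.11]
    X=o+d*((h-o@N)/(d@N)); return np.round([X@U,X[1]],4)
for v in range(150,230,10): print(v,onrail((282,v),.016),onrail((282,v),0))
E
```

```text
clock: 23.85
ee_pos: [0.508, 0.1606, 0.1021]
eef_rot: [0.098, 0.664, 0.736, -0.087]
wrist_force: [0.7, -0.8, 11.0]
gripper_width: 0.043
grasp_force: 42.5
t 23.85 s,y,h [ 0.013  -0.0007 -0.0046] F [-3.7 -0.6 10.4] w 0.043 g 42.5
[152, 152, 151, 149, 151, 152, 151, 152, 152, 152, 151, 151, 150, 151, 151, 149, 151, 150, 152, 148, 149, 149, 144, 98, 53, 31, 31, 32, 27, 29, 33, 29, 34, 27, 34, 28, 31, 31, 31, 30, 31, 27, 28, 28, 31, 32, 25, 31, 29, 23, 27, 34, 42, 48, 47, 48, 44, 48, 45, 43, 45, 45, 46, 44, 49, 42, 45, 45, 47, 43, 36, 36, 46, 101, 132, 141, 157, 232, 239, 193, 97, 43, 30, 30, 31, 30, 31, 34, 37, 39]
[151, 151, 150, 152, 152, 151, 150, 151, 149, 151, 151, 150, 151, 151, 150, 149, 151, 150, 150, 147, 148, 149, 147, 108, 63, 32, 25, 28, 34, 34, 30, 34, 31, 31, 29, 31, 30, 27, 30, 32, 32, 33, 32, 32, 30, 30, 29, 32, 28, 34, 41, 48, 46, 48, 47, 46, 46, 44, 48, 45, 45, 46, 43, 46, 42, 43, 44, 41, 44, 40, 34, 37, 32, 44, 78, 82, 84, 83, 80, 64, 40, 29, 34, 28, 28, 31, 30, 38, 41, 35]
150 [ 0.0689 -0.0018] [ 0.0678 -0.0019]
160 [ 0.0648 -0.0018] [ 0.0631 -0.0019]
170 [ 0.0606 -0.0018] [ 0.0584 -0.0019]
180 [ 0.0564 -0.0018] [ 0.0536 -0.0019]
190 [ 0.0521 -0.0018] [ 0.0487 -0.002 ]
200 [ 0.0477 -0.0019] [ 0.0438 -0.002 ]
210 [ 0.0432 -0.0019] [ 0.0387 -0.002 ]
220 [ 0.0386 -0.0019] [ 0.0336 -0.002 ]
```

```bash
python3 -m handwheel '[[0,0.0005,0.0005,0,0,0,0.3],[0,0.001,0.0005,0,0,0,0.3],[0,0.0015,0.0005,0,0,0,0.3],[0,0.002,0.0004,0,0,0,0.3],[0,0.0025,0.0003,0,0,0,0.3],[0,0.003,0.0002,0,0,0,0.3],[0,0.0035,0.0001,0,0,0,0.3],[-0.0005,0.004,0,0,0,0,0.3],[-0.0005,0.0045,-0.0002,0,0,0,0.3],[-0.0005,0.0045,-0.0002,0,0,0,0.3]]' 40
python3 -c "
from plan import *
where([.5085,.1492,1.672])"
python3 -m handwheel '[[0,0.0002,0,0,0,0,0.3],[0,0.0004,0,0,0,0,0.3],[0,0.0006,0,0,0,0,0.3],[0,0.0008,0,0,0,0,0.3],[0,0.001,0,0,0,0,0.3],[0,0.0012,-0.0003,0,0,0,0.3],[0,0.0014,-0.0004,0,0,0,0.3],[0,0.0016,-0.0005,0,0,0,0.3],[0,0.0016,-0.0005,0,0,0,0.3],[0,0.0016,-0.0005,0,0,0,0.3]]' 40
python3 - <<'E'
from plan import *
from workcell import vision
import cv2
rail=[.5085,.1492,1.672]; where(rail)
c=vision.read_camera("wrist"); g=cv2.cvtColor(c["color"],cv2.COLOR_RGB2GRAY); print(g[195:240,282].tolist())
E
```

```text
clock: 24.9
ee_pos: [0.5072, 0.1627, 0.1016]
eef_rot: [0.098, 0.665, 0.736, -0.087]
wrist_force: [0.5, -0.6, -1.4]
gripper_width: 0.0434
grasp_force: 41.3
t 24.9 s,y,h [ 0.0153 -0.     -0.0046] F [-0.3 -0.4 -1.5] w 0.0434 g 41.3
clock: 25.9
ee_pos: [0.5073, 0.1635, 0.1015]
eef_rot: [0.098, 0.665, 0.736, -0.087]
wrist_force: [0.5, 0.3, -1.0]
gripper_width: 0.0427
grasp_force: 41.3
t 25.9 s,y,h [ 0.016  -0.0002 -0.0045] F [ 0.5 -0.5 -0.9] w 0.0427 g 41.3
[25, 32, 29, 33, 46, 46, 43, 45, 48, 47, 46, 48, 48, 49, 44, 47, 43, 43, 42, 40, 42, 36, 37, 33, 32, 25, 31, 28, 31, 33, 28, 36, 34, 32, 37, 39, 42, 38, 45, 40, 39, 35, 43, 39, 41]
```

```bash
python3 -m handwheel '[[0,0.0002,0,0,0,0,0.3],[0,0.0004,0,0,0,0,0.3],[0,0.0006,0,0,0,0,0.3],[0,0.0008,-0.0004,0,0,0,0.3],[0,0.001,-0.0005,0,0,0,0.3],[0,0.0012,-0.0008,0,0,0,0.3],[0,0.0014,-0.0008,0,0,0,0.3],[0,0.0016,-0.001,0,0,0,0.3],[0,0.0016,-0.001,0,0,0,0.3],[0,0.0016,-0.001,0,0,0,0.3]]' 40
python3 -c "
from plan import *
where([.5085,.1492,1.672])"
python3 -m handwheel '[[0,0.0002,0,0,0,0,0.3],[0,0.0004,0,0,0,0,0.3],[0,0.0006,0,0,0,0,0.3],[0,0.0008,0,0,0,0,0.3],[0,0.001,0,0,0,0,0.3],[0,0.0012,-0.0003,0,0,0,0.3],[0,0.0014,-0.0004,0,0,0,0.3],[0,0.0016,-0.0005,0,0,0,0.3],[0,0.0016,-0.0005,0,0,0,0.3],[0,0.0016,-0.0005,0,0,0,0.3]]' 40
python3 -c "
from plan import *
where([.5085,.1492,1.672])"
```

```text
clock: 26.95
ee_pos: [0.5073, 0.1641, 0.1012]
eef_rot: [0.098, 0.665, 0.736, -0.087]
wrist_force: [0.1, -2.3, 5.1]
gripper_width: 0.0431
grasp_force: 42.0
t 26.95 s,y,h [ 0.0167 -0.0003 -0.0046] F [-3.6  0.2  4.3] w 0.0431 g 42.0
clock: 27.95
ee_pos: [0.5073, 0.1649, 0.101]
eef_rot: [0.098, 0.665, 0.736, -0.087]
wrist_force: [-0.8, -3.6, 9.4]
gripper_width: 0.0433
grasp_force: 42.3
t 27.95 s,y,h [ 0.0175 -0.0004 -0.0047] F [-5.8  1.2  8.1] w 0.0433 g 42.3
```

```bash
python3 -m handwheel '[[0,0.0002,0.0005,0,0,0,0.3],[0,0.0004,0.0005,0,0,0,0.3],[0,0.0006,0.0005,0,0,0,0.3],[0,0.0008,0.0005,0,0,0,0.3],[0,0.001,0.0005,0,0,0,0.3],[0,0.0012,0.0004,0,0,0,0.3],[0,0.0014,0.0003,0,0,0,0.3],[0,0.0016,0.0002,0,0,0,0.3],[0,0.0016,0.0002,0,0,0,0.3],[0,0.0016,0.0002,0,0,0,0.3]]' 40
python3 -c "
from plan import *
where([.5085,.1492,1.672])"
```

```text
clock: 28.95
ee_pos: [0.5072, 0.1658, 0.1008]
eef_rot: [0.098, 0.665, 0.736, -0.087]
wrist_force: [-0.5, -0.5, -0.4]
gripper_width: 0.0432
grasp_force: 41.3
t 28.95 s,y,h [ 0.0185 -0.0004 -0.0046] F [-0.3  0.5 -0.5] w 0.0432 g 41.3
```

```bash
python3 -m handwheel '[[0,0.0002,0,0,0,0,0.3],[0,0.0004,0,0,0,0,0.3],[0,0.0006,0,0,0,0,0.3],[0,0.0008,0,0,0,0,0.3],[0,0.001,-0.0002,0,0,0,0.3],[0,0.0012,-0.0003,0,0,0,0.3],[0,0.0014,-0.0004,0,0,0,0.3],[0,0.0016,-0.0004,0,0,0,0.3],[0,0.0016,-0.0004,0,0,0,0.3],[0,0.0016,-0.0004,0,0,0,0.3]]' 40
python3 - <<'E'
from plan import *
where([.5085,.1492,1.672])
from workcell import vision
import cv2
c=vision.read_camera("wrist"); cv2.imwrite("pics/wrist9.png",c["color"][:,:,::-1]); g=cv2.cvtColor(c["color"],cv2.COLOR_RGB2GRAY)
for u in (255,282,305): print(g[200:250,u].tolist())
K,R,t=c["intrinsics"],c["R"],c["t"]; W=Rz(1.672)
for x,h in [(.042,.016),(.042,0),(.042,-.026)]: print(proj((K,R,t),W@railpt(x,.0,h)+[.5085,.1492,0]).round(1))
n,l,st,ce=cv2.connectedComponentsWithStats((g[240:330,240:325]>75).astype(np.uint8))
def onrail(p,h):
    d=W.T@(R.T@np.linalg.inv(K)@[p[0],p[1],1]); o=W.T@(-R.T@t-[.5085,.1492,0])-[0,0,.11]
    X=o+d*((h-o@N)/(d@N)); return np.round([X@U,X[1]],4)
for i in range(1,n):
    if st[i,4]>200: print("bright",ce[i]+[240,240],st[i],onrail(ce[i]+[240,240],.042))
E
```

```text
clock: 29.95
ee_pos: [0.5069, 0.1661, 0.1007]
eef_rot: [0.098, 0.665, 0.736, -0.088]
wrist_force: [-1.4, -6.2, 3.3]
gripper_width: 0.0433
grasp_force: 41.5
t 29.95 s,y,h [ 0.0188 -0.0001 -0.0046] F [-6.7  2.1  1.7] w 0.0433 g 41.5
[30, 32, 29, 30, 27, 27, 28, 33, 38, 43, 41, 42, 42, 40, 41, 40, 41, 39, 43, 43, 43, 39, 39, 35, 33, 30, 35, 37, 38, 40, 35, 39, 43, 43, 43, 42, 45, 43, 45, 41, 40, 41, 41, 38, 41, 42, 40, 43, 40, 41]
[32, 33, 33, 30, 38, 44, 47, 46, 46, 44, 42, 46, 42, 41, 41, 41, 45, 40, 40, 39, 43, 41, 39, 37, 28, 34, 34, 35, 39, 42, 38, 42, 42, 44, 42, 39, 41, 42, 39, 41, 40, 41, 42, 40, 37, 29, 27, 30, 35, 32]
[30, 26, 29, 30, 28, 29, 32, 39, 42, 43, 45, 45, 43, 40, 43, 43, 43, 42, 42, 40, 40, 37, 36, 32, 28, 26, 29, 32, 39, 40, 43, 41, 45, 38, 37, 39, 43, 40, 42, 41, 42, 42, 41, 42, 40, 42, 40, 41, 40, 39]
[[278.9 225.2]]
[[279.1 214.8]]
[[279.3 202. ]]
bright [280.79415274 301.96837709] [  16   41   50   43 1676] [ 0.0205 -0.0008]
bright [312.8081761  323.32704403] [ 52  73  33  17 318] [ 0.0112 -0.0131]
bright [250.13127413 323.95366795] [  0  76  31  14 259] [0.0109 0.0109]
```

The downhill force rose to about 6.7 N with almost no downward force, so the short one is up against the long one. I'll release it and lift.

```bash
python3 -m handwheel '[[0,0,0,0,0,0,0.75],[0,0,0,0,0,0,0.75],[0,0,0,0,0,0,0.75],[0,0,0,0,0,0,0.75],[0,0,0.02,0,0,0,0.75],[0,0,0.1,0,0,0,0.8],[0,0,0.2,0,0,0,1],[0,0,0.3,0,0,0,1],[0,0,0.3,0,0,0,1],[0,0,0.3,0,0,0,1]]' 20
python3 - <<'E'
from plan import *
from workcell import vision
import cv2
rail=[.5085,.1492,1.672]; where(rail)
I={}
for n in ["wrist","scene","side"]:
    c=vision.read_camera(n); I[n]=c["color"][:,:,::-1].copy(); cv2.imwrite(f"pics/{n}10.png",I[n]); np.savez(f"pics/{n}10.npz",K=c["intrinsics"],R=c["R"],t=c["t"])
z=lambda i,s:cv2.convertScaleAbs(cv2.resize(i,s,interpolation=cv2.INTER_CUBIC),alpha=1.5,beta=10)
o=np.zeros((600,800,3),np.uint8); o[:,:400]=z(I["wrist"][30:270,200:360],(400,600)); o[:300,400:]=z(I["scene"][230:315,320:433],(400,300)); o[300:,400:]=z(I["side"][110:185,200:300],(400,300)); cv2.imwrite("pics/c10.png",o)
# compare stop/guard region in wrist5 vs wrist10 (same lift) and scene before/after
a=cv2.imread("pics/scene0.png")[255:335,365:425]; b=I["scene"][255:335,365:425]
print("scene shift stop",cv2.phaseCorrelate(np.float32(cv2.cvtColor(a,6)),np.float32(cv2.cvtColor(b,6))))
E
```

```text
clock: 31.0
ee_pos: [0.5078, 0.167, 0.2525]
eef_rot: [0.098, 0.665, 0.736, -0.086]
wrist_force: [-0.3, 0.4, -0.6]
gripper_width: 0.0855
grasp_force: 0.0
t 31.0 s,y,h [-0.0197 -0.0011  0.1422] F [ 0.5  0.3 -0.5] w 0.0855 g 0.0
scene shift stop ((0.09306992941934666, 0.08687259341139963), 0.5924794029196103)
```

View pics/c10.png

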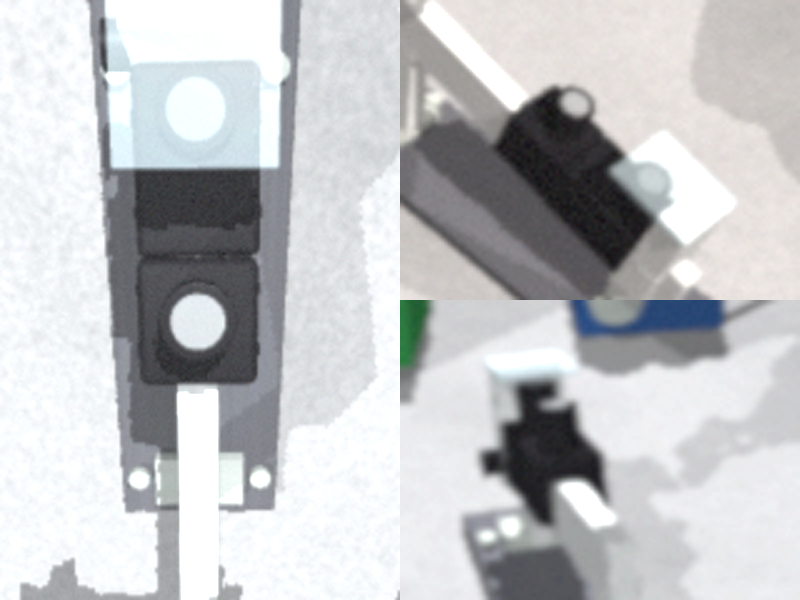

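Run:
```python
from h import *
from workcell import r
K,R,t=cam("wrist10"); W=Rz(1.672)
def onrail(u,v,h):
    p=(200+u*.4-.3,30+v*.4-.3); d=W.T@(R.T@np.linalg.inv(K)@[p[0],p[1],1]); o=W.T@(-R.T@t-[.5085,.1492,0])-[0,0,.11]
    X=o+d*((h-o@N)/(d@N)); return np.round([X@U,X[1]],4)
a,b=onrail(195,108,.042),onrail(198,322,.042); g=onrail(195,168,.050)
print("long spigot",a,"short",b,"dist",a[0]-b[0],"guard",g,"long front to stop",g[0]+.038-a[0]-.020)
ok=abs(a[0]-b[0]-.064)<.0035 and abs(g[0]+.018-a[0])<.0045
print(ok)
if ok: print(r.sign_off())
```

```text
long spigot [0.0861 0.    ] short [ 0.0209 -0.0008] dist 0.0652 guard [0.0679 0.    ] long front to stop -0.00020000000000000226
True
the job is handed in; nothing more can be done
None
```

Job handed in at about 31 s: both saddles are fully down on the rail with their spigots downhill. In the last picture the long one's front measured within about 0.2 mm of the stop and the short one's within about 1 mm of the long one's back. The stop showed no visible shift, and the sign-off gave no verdict.

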